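Shut and lock the chocolate drawer

ROBOT

A 6-joint arm with a two-finger parallel gripper is mounted at the origin on a cart in front of the work surface, level with it; the furniture and walls round the work are solid. World frame = base frame: x ahead of the robot, y to its left, z up, the work surface at z = 0. Lengths are in m, angles in rad, forces in N, time in s.
With the tool pointing down it reaches from about 0.375 to 0.975 m from the base axis. Payload 3.8 kg.
Tool frame: the origin (TCP) lies midway between the tips of the shut fingers; the grasp point (between the pads) lies 19 mm behind it; z points along the fingers, y is the line along which they close (so a half turn about z gives the same grasp; the last joint's range is limited). The gripper opens to 85 mm and grips with 20 to 120 N. Pads are 22 mm wide; open, the fingers measure 114 mm over their backs; the gripper's body (76 mm by 85 mm) begins 54 mm behind the grasp point. The pads swing forward as they close: fully open they stand 13 mm farther back than shut.
Start: joints at [-1.25, 0.264, 1.604, -0, 1.274, -0.037], TCP at [0.236, -0.632, 0.231] pointing down, gripper open.
Joint ranges: [-2.63, 2.63], [-0.94, 2.18], [0.31, 2.57], [-1.31, 4.45], [0, 2.66], [-2.55, 2.55]. Speed limits (rad/s): [2.57, 2.57, 3.14, 3.14, 3.14, 3.14].

INTERFACE

Orientations are given as a rotation vector (axis times angle).
In Python, from workcell import status, read_camera, workorder, masks_of gives the robot as it stands.
- The arm moves only by the tool drive_tool, never from a script. Its argument "rows" is a list of rows, each a list of 7 numbers: the turn, a rotation vector about the tool's x, y, z in degrees, then the shift along the tool's x, y, z in m, then the opening, from 0 (shut) to 1 (fully open). In form: [[ax, ay, az, tx, ty, tz, claw], ...]. A call has 1 to 8 rows; each row shifts and turns the commanded pose from where the row before left it, along the tool's axes as they then stand; what a row does not reach is not made up. A row lasts 1/12 s, in which the tool goes at most 41.7 mm and 7.16 degrees, less where a joint would pass 70% of its speed; a pose out of reach is approached as far as the arm can. A call is refused whole if a number of a shift passes 0.0417 or a number of a turn 7.16, either way. A call with a gripper value outside its range is refused whole. The fingers move at their own pace and stop on an object; "force" is the grip in N (left out, the last holds). Time passes only in rows, so rows that do not move let the fingers close. It gives the time, the measured TCP pose, the force, the opening and the grip force at its end, in the units of the state.
- status.read_state(): the state, without advancing time (a new reading comes with each control period).
- read_camera(name): name is "scene" or "top" or "wrist"; returns a dict with "color" (480x640x3 uint8, red, green, blue), "intrinsics" (3x3 intrinsics, pixels), "D" ([k1, k2, p1, p2, k3] as OpenCV has them; the pictures are not rectified), "world_from_camera" (4x4, takes a point from camera to world coordinates); the wrist camera has in their place "mount" (4x4, takes a point from camera to tool coordinates, whose origin is the TCP and whose axes are the flange's). Camera axes: x right, y up, looking along -z (the intrinsics and any distortion apply to the point x, -y, -z); pixel columns grow to the right and rows downward; lengths in m; the calibration is good to about 2 mm. A picture is of the moment at which its call begins: read the wrist's pose just before it. There is no depth.
- workorder.finish_job(): hands the job in; it is judged then, once.
Trained networks look in a picture, given as the dict that the camera call returned (one of the last four; its "shot" number tells which), for a name from the list of things; names that differ only in an ending like _2 or _b are one class to them, and where a whole thing is asked for, a point or a joint stands for the part that bears it (a point fixed in the world has none). Each returns a list of dicts, best first, with "score" (0 to 1); they miss things now and then, are a little off and sometimes report something else, mostly with a low value. They report only what shows in the picture. A call takes as long as a camera call.
- masks_of(picture, name): "mask" (480x640 bool, what is visible of it) and "bbox" ([left, top, right, bottom] in pixels, round what is visible of it).
The state is a dict: "time": time; "q": joint angles; "joint_vel": joint speeds; "joint_torque": joint torques, N m; "tool_pos": TCP position; "tcp_rot": TCP orientation; "wrist_force": force on the tool from outside, world axes, zero at the start; "torque": the same for the moment, N m; "width": opening from 0.0 (shut) to 1.0 (fully open); "grip_force": force on a finger pad.
Only numpy, scipy, OpenCV 4.12 (cv2) and the standard library are available. Lean on these libraries where they do the work, as an engineer would, in place of code of your own. Each camera call takes 0.05 s, during which the arm holds its last target. There are 200 camera calls.

TASK

Put the chocolates away for the night: with the fingertips push the open drawer that holds the chocolates fully shut, then push the red thumb-piece on top of that same box to the right as far as it goes, so that the drawer is locked. Leave the box with the ribbon open and unlocked as it is, disturb nothing else on the table, and only push: do not pinch or lift anything.

Things in the scene. Friction and masses are not known exactly. Their poses are not given: they have to be found in the camera images.
- chocolate_box: Plywood box of chocolates, fixed, 170 (x) x 200 (y) x 75 mm high. Origin: centre of underside; x front to back (away from the robot, turned up to 10 degrees), y to its left, z up. Drawer opening at y -90 to +45 mm; left of it a solid post. Front plane x = -85 mm. Its open drawer shows chocolates in brown paper cups.
- chocolate_box_drawer (a joint): Opening of the chocolate drawer, m: 0 = fully shut (front flush with the box, against its stop), 0.10 = fully out toward the robot. Starts 0.05 to 0.085. Slides along the box's x, friction about 2 N, stays where it is left.
- chocolate_box_drawer_front (a point): Centre of the outer face of the chocolate drawer's front; moves with it. A flat upright board without a handle, 131 wide, 16 thick, 10 to 65 mm above the table (the point: 37.5 mm up, y = -22.5 mm in the box frame, x = -85 mm when shut). Axes as the box's.
- chocolate_box_lock (a joint): Travel of the steel locking slide on the chocolate box's top front edge, m: 0 = unlocked (left, at the post), 0.045 = locked: against its stop on the right (box -y), its tab hanging before the drawer. Starts 0 to 0.008; friction 1.5 N, stays put. Tab: 24 wide, 41 to 81 mm above the table, 11 to 16 mm ahead of the front, centre y = +72 mm unlocked; laps the drawer from 0.015.
- chocolate_box_thumb (a point): Top centre of the upright red thumb-piece on the locking slide; moves with it. 36 (box x) x 14 (box y) mm, 81 to 105 mm above the table; unlocked at x = -70, y = +72 mm in the box frame. Pushed on its left side (+y) it goes toward locked. Box top 75 mm up; aluminium stops (y +8, +92 mm) and rail beside the slide reach 84 mm up.
- chocolate_box_thumb_left: Left half (+y side) of that red thumb-piece; its origin is not at the part (it is that of the slide).
- chocolate_box_thumb_right: Right half (-y side) of that red thumb-piece; its origin is not at the part.
- chocolate_box_front_outer: Outer layer, 8 mm thick, of the chocolate drawer's front; its origin is not at the part (it is that of the drawer).
- chocolate_box_front_inner: Inner layer, 8 mm thick, of the chocolate drawer's front; its origin is not at the part.
- ribbon_box: Plywood box of ribbon, fixed, 170 (x) x 200 (y) x 75 mm high. Origin: centre of underside; x front to back (away from the robot, turned up to 10 degrees), y to its left, z up. Drawer opening at y -90 to +45 mm; left of it a solid post. Same make and slide as the chocolate box; its drawer holds a spool of red ribbon. Leave alone.
- ribbon_box_drawer (a joint): Opening of the ribbon drawer, m (0 = shut). Starts 0.05 to 0.085; to be left as it is.
- ribbon_box_lock (a joint): Travel of the ribbon box's locking slide, m (0 = unlocked, 0.045 = locked); to be left as it is.
- loose_chocolate: Bystander: chocolate in a brown paper cup, 47 x 52 x 21 mm, loose on the table between the two boxes. Origin: centre of its underside.
- tape_roll: Bystander: roll of masking tape, 98 mm across, 25 mm high, loose on the table. Origin: centre of its underside.
- nut_jar: Bystander: glass jar of nuts with a grey lid, 91 mm across, 181 mm high, loose. Origin: centre of its underside.
- ribbon_box_drawer_front (a point): Centre of the outer face of the ribbon drawer's front; moves with the drawer. To be left alone.
- ribbon_box_thumb (a point): Top centre of the ribbon box's red thumb-piece. To be left alone.

How it is judged:
On the way, in this order (a step that is already met when the one before it is completed fails the run):
1. the chocolate drawer is fully shut (within 4 mm) while still unlocked (value of joint chocolate_box_drawer below 0.004 m and value of joint chocolate_box_lock below 0.015 m), for 0.2 s.
2. its locking slide is fully across (at least 40 mm of its 45 mm) (value of joint chocolate_box_lock above 0.04 m and value of joint chocolate_box_drawer below 0.004 m), for 0.2 s.
At the end, for the whole second after the job is handed in: The chocolate drawer is shut to within 4 mm and its locking slide at least 40 mm across; the ribbon drawer is still open and its slide unlocked; the bystanders stand within 20 mm of where they were (all of step 2 and value of joint ribbon_box_drawer above 0.04 m and value of joint ribbon_box_lock below 0.015 m and distance of each of loose_chocolate, tape_roll, nut_jar from where it was at the start of the episode below 0.02 m); the robot touches nothing.
It fails at once if the slide is pushed across before the drawer is shut (value of joint chocolate_box_lock above 0.018 m and value of joint chocolate_box_drawer above 0.008 m).
It fails at once if the thumb-piece is pinched (fingers press on both halves with more than 8 N) (contact force between the fingers and chocolate_box_thumb_left above 8 N and contact force between the fingers and chocolate_box_thumb_right above 8 N).
It fails at once if the drawer front is pinched (fingers press on both its layers with more than 8 N) (contact force between the fingers and chocolate_box_front_outer above 8 N and contact force between the fingers and chocolate_box_front_inner above 8 N).
It fails at once if the ribbon drawer or its slide is worked (distance of any of ribbon_box_drawer_front, ribbon_box_thumb from where it was at the start of the episode above 0.01 m).
It fails at once if a bystander is shifted by more than 20 mm, lifted or knocked over (distance of any of loose_chocolate, tape_roll, nut_jar from where it was at the start of the episode above 0.02 m or angle between any of loose_chocolate, tape_roll, nut_jar's own z axis and vertical above 0.3 rad).
It also fails if it takes over 40 s, if anything falls off the work surface, if the arm or the gripper's body presses on something with over 40 N, if the wrist force passes 120 N, or if a joint passes its speed limit or range.

## Working session

There is one attempt and no reset: what is moved stays moved. The work goes in short steps, Python scripts to look and compute and a tool call to move; the robot and the scene stay as the last step left them, time stands still between calls to the robot, and variables do not carry over. Pictures are saved under pics/ and viewed, at most 10 in all, crops included, and the job is handed in when it is done.

Besides the shell and the picture viewer there is one more tool, called after "Emit:" by a JSON object that holds its "op" and its "data". drive_tool: Moves the arm, as the interface text tells. Its arguments: {"type":"object","properties":{"rows":{"type":"array"},"force":{"type":"number"}},"required":["rows"]}

```bash
mkdir -p pics
cat > h.py <<'E'
import numpy as np, cv2
from workcell import status, read_camera, workorder, masks_of
from scipy.spatial.transform import Rotation as R
def ray(p,uv,T=None):
    T=p["world_from_camera"] if T is None else T; T=np.array(T)
    n=cv2.undistortPoints(np.array([[uv]],float),np.array(p["intrinsics"]),np.array(p["D"]))[0,0]
    d=T[:3,:3]@np.array([n[0],-n[1],-1.]); return T[:3,3],d/np.linalg.norm(d)
def atz(p,uv,z,T=None):
    o,d=ray(p,uv,T); return o+d*(z-o[2])/d[2]
def tri(rs):
    A=sum(np.eye(3)-np.outer(d,d) for o,d in rs); b=sum((np.eye(3)-np.outer(d,d))@o for o,d in rs)
    return np.linalg.solve(A,b)
def proj(p,X,T=None):
    T=np.array(p["world_from_camera"] if T is None else T); c=np.linalg.inv(T)@np.r_[X,1]
    q=np.array([c[0],-c[1],-c[2]])
    return cv2.projectPoints(q[None],np.zeros(3),np.zeros(3),np.array(p["intrinsics"]),np.array(p["D"]))[0].ravel()
def cen(m): 
    v,u=np.nonzero(m); return np.array([u.mean(),v.mean()])
E
python3 - <<'E'
from h import *
for n in("scene","top"):
    p=read_camera(n); cv2.imwrite(f"pics/{n}0.png",p["color"][:,:,::-1])
    for k in("chocolate_box","chocolate_box_thumb","chocolate_box_drawer_front","ribbon_box_thumb","ribbon_box","loose_chocolate","tape_roll","nut_jar"):
        for r in masks_of(p,k)[:2]: print(n,k,round(r["score"],2),np.round(r["bbox"]),cen(r["mask"]).round(1))
    print(np.round(p["world_from_camera"],3).tolist())
E
```

```text
scene chocolate_box 0.85 [250. 208. 334. 259.] [288.4 233.5]
scene chocolate_box_thumb 0.66 [253. 211. 272. 233.] [260.3 219.7]
scene chocolate_box_thumb 0.34 [326. 269. 367. 310.] [345.8 287.8]
scene chocolate_box_drawer_front 0.72 [248. 230. 292. 258.] [269.7 243.9]
scene ribbon_box_thumb 0.64 [326. 247. 347. 275.] [332.4 258.6]
scene ribbon_box 0.56 [327. 242. 403. 310.] [352.1 274.7]
scene loose_chocolate 0.61 [292. 263. 300. 274.] [294.1 267.2]
scene tape_roll 0.83 [212. 218. 242. 237.] [227.9 226.8]
scene tape_roll 0.16 [290. 263. 302. 275.] [294.6 267.2]
scene nut_jar 0.92 [404. 249. 451. 333.] [428.1 296.2]
[[0.801, 0.252, -0.543, -0.343], [-0.599, 0.321, -0.734, -1.165], [-0.011, 0.913, 0.408, 0.737], [0.0, 0.0, 0.0, 1.0]]
top chocolate_box 0.65 [187. 181. 280. 284.] [236.7 228.3]
top chocolate_box_thumb 0.62 [202. 239. 217. 268.] [206.9 251.4]
top chocolate_box_drawer_front 0.58 [222. 250. 279. 284.] [248.5 265.9]
top ribbon_box_thumb 0.83 [357. 236. 370. 260.] [362.5 246.6]
top ribbon_box 0.96 [336. 171. 432. 276.] [387.5 222.2]
top ribbon_box 0.49 [225. 250. 280. 282.] [248.9 266. ]
top loose_chocolate 0.75 [302. 257. 319. 279.] [309.7 267.2]
top loose_chocolate 0.74 [126. 254. 167. 293.] [146.5 270.9]
top tape_roll 0.86 [126. 256. 169. 293.] [146.7 270.3]
top tape_roll 0.2 [199. 240. 219. 262.] [206.9 251.8]
top nut_jar 0.95 [459. 202. 519. 251.] [489.4 226.9]
top nut_jar 0.55 [201. 239. 217. 264.] [206.8 250.9]
[[-0.0, 0.998, -0.059, 0.44], [-1.0, 0.001, 0.017, 0.007], [0.017, 0.059, 0.998, 1.507], [0.0, 0.0, 0.0, 1.0]]
```

View pics/scene0.png

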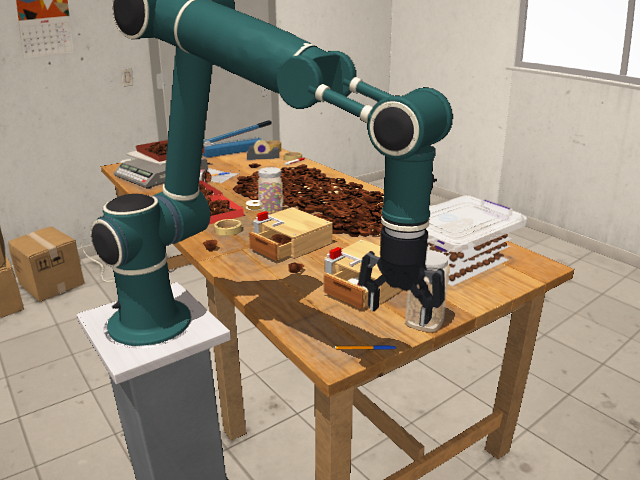

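View pics/top0.png

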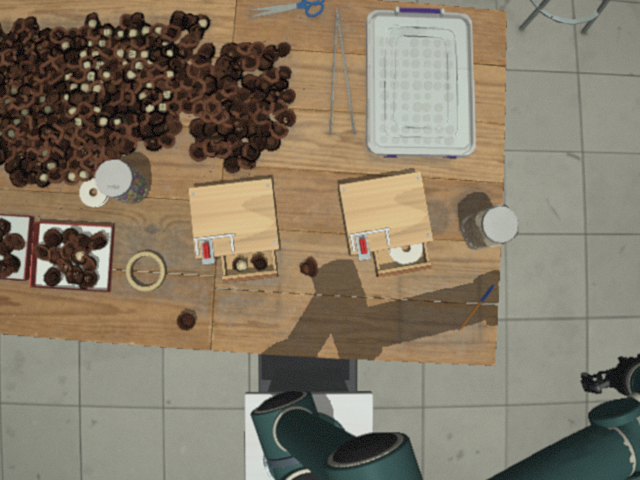

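The top view shows the chocolate box on the left (columns 190–280) with its red thumb-piece at (207,250) and drawer front at (250,278). The ribbon box is on the right at (387,222), the loose chocolate at (309,267) and the tape roll at (146,270).

Run:
```python
from h import *
P={n:read_camera(n) for n in("scene","top")}
bb={"scene":(246,204,280,240),"top":(195,232,222,272)}
rs=[];
for n,p in P.items():
    c=p["color"].astype(int); m=(c[...,0]>130)&(c[...,1]<80)&(c[...,2]<80)
    k=np.zeros_like(m); a=bb[n]; k[a[1]:a[3],a[0]:a[2]]=1; m&=k
    v,u=np.nonzero(m); print(n,m.sum(),cen(m),u.min(),u.max(),v.min(),v.max()); rs.append(ray(p,cen(m)))
X=tri(rs); print("thumb",X.round(4))
p=P["top"]
print("top atz .1",atz(p,[206.9,250],.1))
for uv in((190,188),(272,179),(277,249)): print(uv,atz(p,uv,.075).round(4))
for uv in((222,278),(280,274)): print("front",uv,atz(p,uv,.065).round(4))
for uv,z in(((146.6,270.5),.02),((309.7,267),.015),((187,320),.015),((362.5,247),.1)): print(uv,atz(p,uv,z).round(3))
cv2.imwrite("pics/crop.png",cv2.resize(p["color"][165:295,120:290,::-1],None,fx=4.5,fy=4.5,interpolation=cv2.INTER_CUBIC))
s=status.read_state(); print(s["tcp_rot"],s["tool_pos"]);print(read_camera("wrist")["mount"])
```

```text
scene 98 [260.5        219.65306122] 250 267 211 239
top 76 [205.75       249.88157895] 203 208 243 257
thumb [0.5005 0.2428 0.0769]
top atz .1 [0.50139664 0.2349673  0.1       ]
(190, 188) [0.6502 0.2814 0.075 ]
(272, 179) [0.6716 0.0858 0.075 ]
(277, 249) [0.505  0.0732 0.075 ]
front (222, 278) [0.4365 0.2041 0.065 ]
front (280, 274) [0.4462 0.0664 0.065 ]
(146.6, 270.5) [0.454 0.397 0.02 ]
(309.7, 267) [ 0.464 -0.004  0.015]
(187, 320) [0.333 0.297 0.015]
(362.5, 247) [ 0.509 -0.126  0.1  ]
[-3.09144932e+00 -5.59008526e-01  2.61065588e-05] [ 0.23638074 -0.6322441   0.23127894]
[[-1.02045670e-03  9.45408904e-01  3.25884891e-01  8.48490267e-02]
 [ 9.99999409e-01  8.42572144e-04  6.86993758e-04 -9.68325187e-06]
 [ 3.74908484e-04  3.25885400e-01 -9.45409205e-01 -1.42860188e-01]
 [ 0.00000000e+00  0.00000000e+00  0.00000000e+00  1.00000000e+00]]
```

View pics/crop.png

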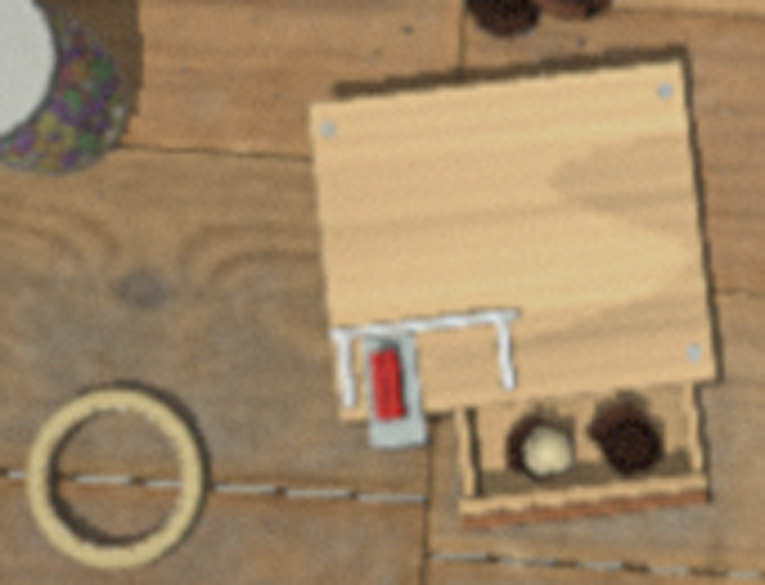

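The crop shows the lid corners at (311,103), (684,62), (716,380) and (340,418), the slide fully left at (392,385), and the drawer front's lower edge from (462,520) to (708,497). Next I fit the box pose.

```bash
cat > fit.py <<'E'
from h import *
p=read_camera("top")
cr=lambda u,v:(u/4.5+120-.4,v/4.5+165-.4)
W=np.array([atz(p,cr(*c),.075)[:2] for c in((311,103),(684,62),(716,380),(340,418))])
L=np.array([(.085,.1),(.085,-.1),(-.085,-.1),(-.085,.1)])
w0=W.mean(0);H=L.T@(W-w0); yaw=np.arctan2(H[0,1]-H[1,0],H[0,0]+H[1,1])
c,s=np.cos(yaw),np.sin(yaw);Rz=np.array([[c,-s],[s,c]])
print("yaw",np.degrees(yaw),"centre",w0.round(4),"res mm",((W-w0-L@Rz.T)*1e3).round(1).tolist())
tb=lambda X:Rz.T@(np.array(X)[:2]-w0)
print("thumb box",tb(atz(p,cr(387,384),.105)))
for q in((462,520),(708,495)): print("front",tb(atz(p,cr(*q),.065)))
print("drawer fr world now", w0+Rz@[-.15,-.03], "thumb world",w0+Rz@[-.07,.072])
E
python3 fit.py
```

```text
yaw 6.0255301697611445 centre [0.5785 0.1768] res mm [[-1.1, -0.7], [-0.5, 0.5], [0.4, 0.7], [1.2, -0.5]]
thumb box [-0.07045539  0.06813574]
front [-0.1435444   0.04188454]
front [-0.143864   -0.08854312]
drawer fr world now [0.43252374 0.13124044] thumb world [0.50137465 0.24107464]
```

Emit:
{"op": "drive_tool", "data": {"rows": [[0, 0, 0, 0.02, 0, -0.04, 0], [0, 0, 7, 0.04, 0, -0.02, 0], [0, 0, 7, 0.04, 0, 0, 0], [0, 0, 0, 0.04, 0, 0, 0], [0, 0, 0, 0.04, -0.02, 0, 0], [0, 0, 0, 0.02, -0.04, 0, 0], [0, 0, 0, 0, -0.04, 0, 0], [0, 0, 0, 0, -0.04, 0, 0]]}}

```text
time: 1.77
tool_pos: [0.4087, -0.4556, 0.2864]
tcp_rot: [-3.136, -0.181, 0.001]
wrist_force: [-0.1, -0.5, -0.0]
width: -0.002
grip_force: 0.0
```

Emit:
{"op": "drive_tool", "data": {"rows": [[0, 0, 0.6, 0, -0.04, 0, 0], [0, 0, 0, 0, -0.04, 0, 0], [0, 0, 0, 0, -0.04, 0, 0], [0, 0, 0, 0.01, -0.04, 0, 0], [0, 0, 0, 0.01, -0.04, 0, 0], [0, 0, 0, 0.01, -0.04, 0, 0], [0, 0, 0, 0, -0.04, 0, 0], [0, 0, 0, 0, -0.04, 0, 0]]}}

```text
time: 2.43
tool_pos: [0.4038, -0.1343, 0.2874]
tcp_rot: [3.137, 0.161, 0.001]
wrist_force: [1.1, -0.4, 0.1]
width: 0.004
grip_force: 0.0
```

Emit:
{"op": "drive_tool", "data": {"rows": [[0, 0, 0, 0, -0.04, 0, 0], [0, 0, 0, 0, -0.04, 0, 0], [0, 0, 0, 0, -0.04, 0, 0], [0, 0, 0, 0, -0.04, 0, 0], [0, 0, 0, 0, -0.03, 0, 0], [0, 0, 0, 0, 0, 0, 0], [0, 0, 0, 0, 0, 0, 0]]}}

```text
time: 3.02
tool_pos: [0.3843, 0.0542, 0.2875]
tcp_rot: [3.137, 0.169, 0.001]
wrist_force: [0.1, 0.2, -0.8]
width: -0.004
grip_force: 0.0
```

```bash
cat > box.py <<'E'
from h import *
yaw=np.radians(6.03);w0=np.array([.5785,.1768]);c,s=np.cos(yaw),np.sin(yaw);Rz=np.array([[c,-s],[s,c]])
tb=lambda X:np.r_[Rz.T@(np.array(X)[:2]-w0),X[2]]
bw=lambda x,y,z:np.r_[w0+Rz@[x,y],z]
st=status.read_state()
M=R.from_rotvec(st["tcp_rot"]).as_matrix()
print("tcp box",tb(np.array(st["tool_pos"])).round(4),"tool yaw",np.degrees(np.arctan2(M[1,0],M[0,0])).round(2),"tilt",M[:,2].round(3))
E
python3 - <<'E'
from box import *
p=read_camera("wrist"); T=np.eye(4);T[:3,:3]=M;T[:3,3]=st["tool_pos"];T=T@np.array(p["mount"])
im=p["color"][:,:,::-1].copy()
for r in masks_of(p,"chocolate_box_thumb")[:1]:
    print(r["score"],r["bbox"],tb(atz(p,cen(r["mask"]),.1,T)))
for X in((-.085,.1,.075),(-.085,-.1,.075),(.085,.1,.075),(.085,-.1,.075),(-.07,.072,.105),(-.143,.043,.065),(-.143,-.088,.065)):
    cv2.drawMarker(im,tuple(int(round(a)) for a in proj(p,bw(*X),T)),(0,255,0),0,14,1)
cv2.imwrite("pics/w1.png",im)
E
```

```text
tcp box [-0.206  -0.1015  0.2875] tool yaw 6.16 tilt [ 0.001 -0.    -1.   ]
0.95 [107.7, 31.9, 161.9, 101.3] [-0.07543404  0.06155466  0.1       ]
```

View pics/w1.png

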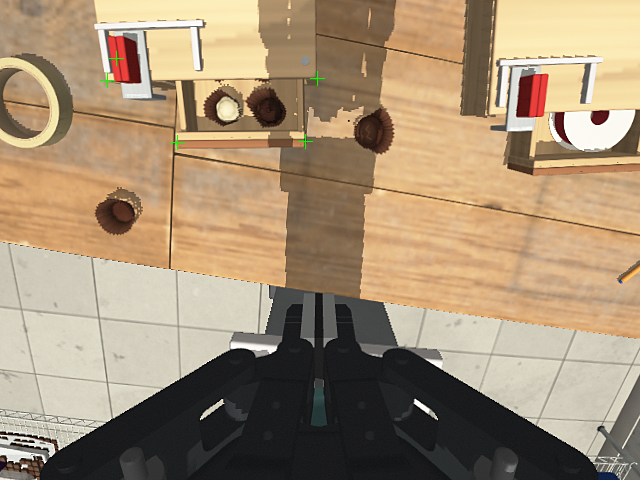

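The wrist view agrees with the fit: the green markers sit on the drawer-front corners at (177,143) and (305,141), and on the thumb-piece at (115,58). The way down in front of the drawer is clear.

Emit:
{"op": "drive_tool", "data": {"rows": [[0, 0, 0, 0.016, -0.036, 0, 0], [0, 0, 0, 0, -0.036, 0.03, 0], [0, 0, 0, 0, 0, 0.04, 0], [0, 0, 0, 0, 0, 0.04, 0], [0, 0, 0, 0, 0, 0.04, 0], [0, 0, 0, 0, 0, 0.04, 0], [0, 0, 0, 0, 0, 0.04, 0], [0, 0, 0, 0, 0, 0.02, 0]]}}

```text
time: 3.78
tool_pos: [0.3904, 0.1196, 0.036]
tcp_rot: [3.136, 0.157, -0.01]
wrist_force: [-0.3, -0.2, -0.6]
width: -0.003
grip_force: 0.0
```

Emit:
{"op": "drive_tool", "data": {"rows": [[0, 0, 0, 0, 0, 0, 0], [0, 0, 0, 0, 0, 0, 0]]}}

```text
time: 3.95
tool_pos: [0.3928, 0.1206, 0.0396]
tcp_rot: [3.137, 0.158, -0.005]
wrist_force: [0.3, 0.7, 1.2]
width: -0.0
grip_force: 0.0
```

```bash
python3 box.py
```

```text
tcp box [-0.1906 -0.0363  0.0396] tool yaw 5.75 tilt [-0.003 -0.001 -1.   ]
```

Emit:
{"op": "drive_tool", "data": {"rows": [[0, 0, 0, 0.02, 0, 0, 0], [0, 0, 0, 0.015, 0, 0, 0], [0, 0, 0, 0.01, 0, 0, 0], [0, 0, 0, 0.01, 0, 0, 0], [0, 0, 0, 0.01, 0, 0, 0], [0, 0, 0, 0.01, 0, 0, 0], [0, 0, 0, 0.006, 0, 0, 0], [0, 0, 0, 0, 0, 0, 0]]}}

```text
time: 4.62
tool_pos: [0.4765, 0.1308, 0.0412]
tcp_rot: [-3.137, -0.161, -0.005]
wrist_force: [0.2, -0.4, 0.2]
width: -0.004
grip_force: 0.0
```

```bash
python3 box.py
```

```text
tcp box [-0.1063 -0.035   0.0412] tool yaw 5.89 tilt [ 0.003  0.001 -1.   ]
```

Emit:
{"op": "drive_tool", "data": {"rows": [[0, 0, 0, 0.004, 0, 0, 0], [0, 0, 0, 0.003, 0, 0, 0], [0, 0, 0, 0.003, 0, 0, 0], [0, 0, 0, 0.002, 0, 0, 0], [0, 0, 0, 0, 0, 0, 0]]}}

```text
time: 5.03
tool_pos: [0.4858, 0.1318, 0.0403]
tcp_rot: [-3.137, -0.162, 0.001]
wrist_force: [-1.8, -0.6, -0.0]
width: 0.001
grip_force: 0.7
```

```bash
python3 box.py
```

```text
tcp box [-0.0969 -0.035   0.0403] tool yaw 5.9 tilt [-0.001 -0.    -1.   ]
```

Now pushing the drawer (about 2 N). I go on until the force rises at the stop.

Emit:
{"op": "drive_tool", "data": {"rows": [[0, 0, 0, 0.002, 0, 0, 0], [0, 0, 0, 0.002, 0, 0, 0], [0, 0, 0, 0.001, 0, 0, 0], [0, 0, 0, 0, 0, 0, 0]]}}

```text
time: 5.37
tool_pos: [0.4856, 0.1317, 0.0394]
tcp_rot: [3.136, 0.162, -0.017]
wrist_force: [-14.9, 0.4, 10.6]
width: -0.003
grip_force: 7.3
```

```bash
python3 box.py
```

```text
tcp box [-0.0971 -0.0351  0.0394] tool yaw 5.9 tilt [-0.011 -0.002 -1.   ]
```

The force rose to 15 N with no further travel, so the drawer is at its stop. I back off, rise and move above the left of the thumb-piece.

Emit:
{"op": "drive_tool", "data": {"rows": [[0, 0, 0, -0.015, 0, 0, 0], [0, 0, 0, -0.025, 0, 0, 0], [0, 0, 0, 0, 0, -0.035, 0], [0, 0, 0, 0, 0, -0.04, 0], [0, 0, 0, 0, 0, -0.04, 0], [0, 0, 0, 0, -0.02, -0.04, 0], [0, 0, 0, 0, -0.04, 0, 0], [0, 0, 0, 0, -0.04, 0, 0]]}}

```text
time: 6.03
tool_pos: [0.4443, 0.2278, 0.1975]
tcp_rot: [-3.134, -0.156, -0.016]
wrist_force: [0.7, 0.8, -0.7]
width: 0.0
grip_force: 0.0
```

Emit:
{"op": "drive_tool", "data": {"rows": [[0, 0, 0, 0, -0.04, 0, 0], [0, 0, 0, 0, 0, 0, 0], [0, 0, 0, 0, 0, 0, 0]]}}

```text
time: 6.28
tool_pos: [0.4369, 0.268, 0.1931]
tcp_rot: [-3.137, -0.168, -0.002]
wrist_force: [0.2, -0.6, -1.0]
width: -0.002
grip_force: 0.0
```

```bash
cat > look.py <<'E'
from box import *
import sys
p=read_camera("wrist"); T=np.eye(4);T[:3,:3]=M;T[:3,3]=st["tool_pos"];T=T@np.array(p["mount"])
im=p["color"][:,:,::-1].copy()
for X in((-.085,.1,.075),(-.085,-.1,.075),(-.07,.072,.105),(-.085,.043,.065),(-.085,-.088,.065)):
    cv2.drawMarker(im,tuple(int(round(a)) for a in proj(p,bw(*X),T)),(0,255,0),0,14,1)
cv2.imwrite(sys.argv[1],im)
E
python3 look.py pics/w2.png
```

```text
tcp box [-0.1312  0.1055  0.1931] tool yaw 6.14 tilt [ 0.001  0.    -1.   ]
```

View pics/w2.png

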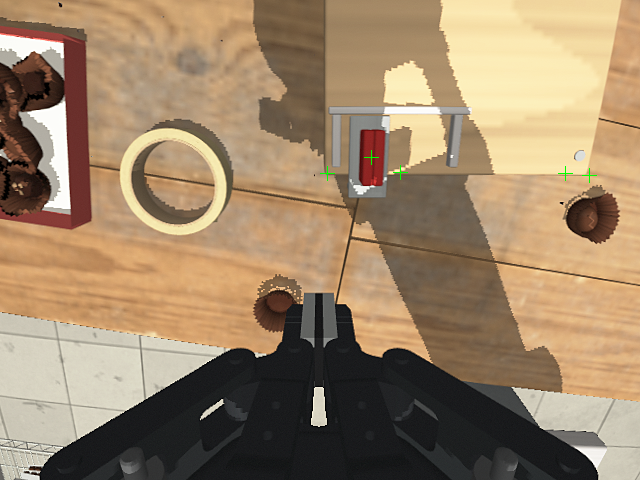

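The drawer is flush: its front lies along the box's front edge at row 174. The slide is still at the left, with the thumb-piece at (372,157). Next I lower the shut fingers to the left of the thumb-piece, above the stops.

Emit:
{"op": "drive_tool", "data": {"rows": [[0, 0, 0, 0.03, 0, 0, 0], [0, 0, 0, 0.031, 0, 0, 0], [0, 0, 0, 0, 0, 0.035, 0], [0, 0, 0, 0, 0, 0.035, 0], [0, 0, 0, 0, 0, 0.02, 0], [0, 0, 0, 0, 0, 0.01, 0], [0, 0, 0, 0, 0, 0, 0], [0, 0, 0, 0, 0, 0, 0]]}}

```text
time: 7.0
tool_pos: [0.498, 0.2714, 0.0929]
tcp_rot: [3.137, 0.16, -0.0]
wrist_force: [0.4, 0.3, 0.5]
width: 0.001
grip_force: 0.0
```

```bash
python3 box.py
```

```text
tcp box [-0.0702  0.1025  0.0929] tool yaw 5.83 tilt [-0. -0. -1.]
```

Emit:
{"op": "drive_tool", "data": {"rows": [[0, 0, 0, 0, 0.006, 0.001, 0], [0, 0, 0, 0, 0.006, 0, 0], [0, 0, 0, 0, 0.006, 0, 0], [0, 0, 0, 0, 0.006, 0, 0], [0, 0, 0, 0, 0.006, 0, 0], [0, 0, 0, 0, 0.006, 0, 0], [0, 0, 0, 0, 0.006, 0, 0], [0, 0, 0, 0, 0.006, 0, 0]]}}

```text
time: 7.67
tool_pos: [0.5024, 0.224, 0.0918]
tcp_rot: [-3.137, -0.162, 0.0]
wrist_force: [-0.2, 1.3, 0.5]
width: 0.002
grip_force: 0.9
```

Emit:
{"op": "drive_tool", "data": {"rows": [[0, 0, 0, 0, 0.003, 0, 0], [0, 0, 0, 0, 0.002, 0, 0], [0, 0, 0, 0, 0, 0, 0]]}}

```text
time: 7.92
tool_pos: [0.5026, 0.2188, 0.0914]
tcp_rot: [3.137, 0.161, -0.002]
wrist_force: [-0.1, 0.1, 0.1]
width: 0.003
grip_force: 0.0
```

```bash
python3 box.py
```

```text
tcp box [-0.0711  0.0497  0.0914] tool yaw 5.88 tilt [-0.001 -0.001 -1.   ]
```

Emit:
{"op": "drive_tool", "data": {"rows": [[0, 0, 0, 0, 0.003, 0, 0], [0, 0, 0, 0, 0.002, 0, 0], [0, 0, 0, 0, 0.002, 0, 0], [0, 0, 0, 0, 0, 0, 0]]}}

```text
time: 8.25
tool_pos: [0.5027, 0.2176, 0.0916]
tcp_rot: [-3.128, -0.157, 0.001]
wrist_force: [-3.6, 19.2, -3.5]
width: -0.002
grip_force: 9.7
```

```bash
python3 look.py pics/w3.png
```

```text
tcp box [-0.0711  0.0486  0.0916] tool yaw 5.76 tilt [-0.001  0.009 -1.   ]
```

View pics/w3.png

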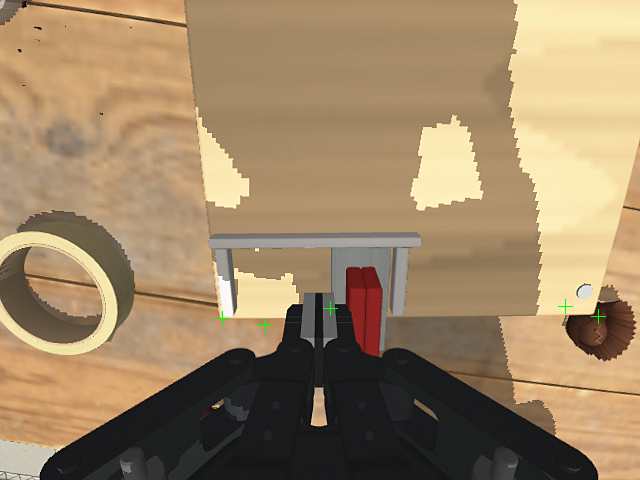

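The slide is against its right stop: its plate edge is at column 390, next to the stop at 398, and the force is 19 N. I back off, rise, and check.

Emit:
{"op": "drive_tool", "data": {"rows": [[0, 0, 0, 0, -0.012, 0, 0], [0, 0, 0, 0, -0.012, 0, 0], [0, 0, 0, 0, 0, -0.03, 0], [0, 0, 0, 0, 0, -0.04, 0], [0, 0, 0, -0.03, 0, -0.04, 0], [0, 0, 0, -0.03, 0, 0, 0], [0, 0, 0, 0, 0, 0, 0], [0, 0, 0, 0, 0, 0, 0]]}}

```text
time: 8.97
tool_pos: [0.4456, 0.2308, 0.1954]
tcp_rot: [3.137, 0.164, 0.001]
wrist_force: [0.0, -0.4, -0.4]
width: 0.002
grip_force: 0.0
```

```bash
python3 look.py pics/w4.png; python3 -c "
from h import *
p=read_camera('top')
for k in('loose_chocolate','tape_roll','nut_jar','ribbon_box_thumb'):
    for r in masks_of(p,k)[:2]: print(k,r['score'],cen(r['mask']).round(1))"
```

```text
tcp box [-0.1265  0.0676  0.1954] tool yaw 5.97 tilt [ 0.001 -0.001 -1.   ]
loose_chocolate 0.68 [362.4 246.3]
loose_chocolate 0.66 [308.8 266.9]
tape_roll 0.35 [401.  259.5]
nut_jar 0.87 [489.  226.8]
ribbon_box_thumb 0.64 [361.9 245.6]
```

View pics/w4.png

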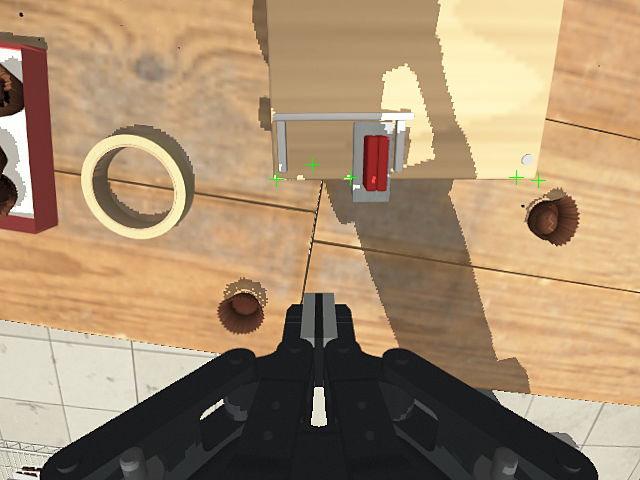

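The drawer is flush with the box. The slide at (375,160) rests against the right stop, and the bystanders are where they were.

```bash
python3 -c "
from workcell import workorder
print(workorder.finish_job())"
```

```text
the job is handed in; nothing more can be done
None
```

The chocolate drawer is pushed fully shut and its locking slide is across against the right stop. Nothing else appeared to have moved in the last pictures, and the job is handed in (it returned no verdict).

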